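# Close up the stamp case

### The arm

A 6-joint arm with a two-finger parallel gripper is mounted at the origin on the work surface. World frame = base frame: x ahead of the robot, y to its left, z up, the work surface at z = 0. Lengths are in m, angles in rad, forces in N, time in s.
With the tool pointing down it reaches from about 0.35 to 0.85 m from the base axis. Payload 8.1 kg.
Tool frame: the origin (TCP) lies on the centre line of the jaws, within the pads' length; the fingertips stand 17 mm ahead of it and the grasp point (between the pads) lies 2 mm behind it; z points along the fingers, y is the line along which they close (so a half turn about z gives the same grasp; the last joint's range is limited). The gripper opens to 93 mm and grips with 3 to 60 N. Pads are 15 mm wide; open, the fingers measure 128 mm over their backs; the gripper's body (75 mm by 188 mm) begins 65 mm behind the grasp point.
Start: joints at [1.032, 0.13, 1.488, -0, 1.523, -0.085], TCP at [0.263, 0.539, 0.236] pointing down, gripper open.
Joint ranges: [-2.96, 2.96], [-0.89, 2.26], [0.02, 2.5], [-1.34, 4.48], [0, 2.73], [-2.66, 2.66]. Speed limits (rad/s): [2.39, 2.39, 2.79, 3.14, 3.14, 3.14].

### API

Orientations are given as a rotation vector (axis times angle).
In Python, from plant import telemetry, viewer, order gives the robot as it stands.
- The arm moves only by the tool send_rows, never from a script. Its argument "plan" is a list that holds one entry, the list of rows, each a list of 5 numbers: the closure, from -1 (fully open) to 1 (shut), then the shift along the world's x, y, z normalised to -1 to 1, where 1 is 0.2 m, then the turn about the world's z normalised to -1 to 1, where 1 is 60 degrees. A call has 1 to 20 rows; each row is the pose to reach, as a shift and turn from the pose commanded when the call began; what a row does not reach only later rows make up. A row lasts 1/12 s, in which the tool goes at most 41.7 mm and 7.16 degrees, less where a joint would pass 70% of its speed; a pose out of reach is approached as far as the arm can. A call with a number of a shift or a turn outside -1 to 1 is refused whole. A call with a gripper value outside its range is refused whole. The fingers move at their own pace and stop on an object; "force" is the grip in N (left out, the last holds). Time passes only in rows, so rows that repeat a pose let the fingers close. It gives the time, the measured TCP pose, the force, the opening and the grip force at its end, in the units of the state.
- telemetry.read_state(): the state, without advancing time (a new reading comes with each control period).
- viewer.read_camera(name): name is "side" or "top" or "wrist"; returns (picture, depth): 384x512x3 uint8, blue, green, red; 384x512 float32, m along the optical axis (not along the pixel's ray), 0 where there is no reading.
- viewer.calibration(name): a dict with "camera_matrix" (3x3 intrinsics, pixels), "extrinsics" (4x4, takes a point from camera to world coordinates); the wrist camera has in their place "hand_eye" (4x4, takes a point from camera to tool coordinates, whose origin is the TCP and whose axes are the flange's). Camera axes: x right, y up, looking along -z (the intrinsics and any distortion apply to the point x, -y, -z); pixel columns grow to the right and rows downward; lengths in m; the calibration is good to about 2 mm. The wrist camera is an equidistant fisheye: a pixel r from the principal point sees the ray r / f radians off the axis. A picture is of the moment at which its call begins: read the wrist's pose just before it. calibration takes no time and is no camera call.
- order.close_job(): hands the job in; it is judged then, once.
The state is a dict: "t": time; "q": joint angles; "dq": joint speeds; "joint_torque": joint torques, N m; "tool_pos": TCP position; "orientation": TCP orientation; "force": force on the tool from outside, world axes, zero at the start; "wrist_torque": the same for the moment, N m; "opening": finger opening in m; "gripper_force": force on a finger pad.
Only numpy, scipy, OpenCV 4.12 (cv2) and the standard library are available. Lean on these libraries where they do the work, as an engineer would, in place of code of your own. Each camera call takes 0.05 s, during which the arm holds its last target. There are 200 camera calls.

### The job

The stamp case has just been loaded, but one of its blocks was left standing on end in the middle of its compartment, where it has no room to fall flat: with the lid still open, get it to lie flat on the floor of the case like the other two. Then shut the lid fully, without slamming it, press down on it with a steady 20 N or so for about a second to bed its seal, and only after that swing the clamp over until it is fully down on the shut lid. Never push much harder than that on anything, never force the lid onto a block, and leave the pail, the ocarina and the tray of dishes where they are.

Things in the scene. Friction and masses are not known exactly. Their poses are not given: they have to be found in the camera images.
- case: Wooden case, fixed; outside 152 (x) x 172 (y) x 38 mm high, walls and floor 6 mm. Origin: centre of underside; x towards the lid's hinge, z up. Two 5 mm dividers along x make 3 compartments, each 140 (x) x 50 (y) x 32 deep, centred at y = -55, 0, +55 mm, each with a block near its middle. Steel clamp bracket (62 mm high) outside its -y wall at x = -20 mm.
- block_up: Stamp block 24 (x) x 44 (y) x 74 mm (z), wood with a black rubber face, standing on end near the middle of a compartment, axes along the case's. Origin: centre of its foot; z along its length. It can lie flat only along its compartment; tipped from the middle its end lands on the case's rim: first slide it on its foot (push low) against an end wall, then tip it away from that wall.
- block_a: Stamp block of the same kind lying flat in another compartment, 74 (x) x 44 (y) x 24 mm (z). Origin: centre of its underside.
- block_b: Stamp block like block_a, lying flat in the remaining compartment. Origin: centre of its underside.
- lid (a joint): Lid angle, rad: 0 shut, 1.57 upright; starts 1.75 to 1.95, leaning back away from the case. Stiff hinge, stays where left. Rigid plywood board 158 mm (hinge side to free edge) x 172 mm wide x 8 mm thick; shut, its underside is 38 mm and its top 46 mm above the table.
- lid_hinge (a point): Point on the lid's hinge axis (which runs along the case's y): case frame x = 76, y = 0, z = 38 mm. The board's underside passes through the axis.
- lid_edge (a point): Middle of the lid's free edge, on its outer (upper when shut) face, 155 mm from the hinge axis along the board.
- clamp (a joint): Clamp angle, rad: 0 fully down over the shut lid, 1.57 upright; starts 2.6 to 2.8, thrown back, leaning far out to the case's -y. Stiff hinge (about 6 N at its end), stays where left. Flat steel bar 24 mm wide, 10 mm thick; down, it lies along the case's +y over the lid, its top 58 mm above the table.
- clamp_hinge (a point): Point on the clamp's hinge axis (which runs along the case's x), on the bar's mid-plane: case frame x = -20, y = -100, z = 53 mm.
- clamp_end (a point): Middle of the free end of the clamp bar, 70 mm from its hinge axis.
- pail: Bystander: small zinc pail, 92 mm wide at the rim, 95 mm high, with felt pens up to 145 mm high. Origin: centre of its underside.
- ocarina: Bystander: white clay ocarina, about 120 x 90 x 60 mm. Origin: under its middle, on the table.
- dish_tray: Bystander: metal tray 150 x 200 x 16 mm with four small white dishes (20 mm high). Origin: centre of its underside.
Mind the look-alikes: they are no part of the job. Leave any yellow look-alike of the block_b alone.

How it is judged:
By the outcome, as a careful person would: the job done as asked, in the order asked, and still so for the second after the job is handed in, with the robot touching nothing.
It also fails if it takes over 72 s, if anything falls off the work surface, if the arm or the gripper's body presses on something with over 40 N, if the wrist force passes 120 N, or if a joint passes its speed limit or range.

## Working session

There is one attempt and no reset: what is moved stays moved. The work goes in short steps, Python scripts to look and compute and a tool call to move; the robot and the scene stay as the last step left them, time stands still between calls to the robot, and variables do not carry over. Pictures are saved under pics/ and viewed, at most 10 in all, crops included, and the job is handed in when it is done.

Besides the shell and the picture viewer there is one more tool, called after "Call:" as name(argument=value, ...), one argument or row to a line, values as JSON. send_rows: Moves the arm, as the interface text tells. Scaled input: -1 to 1 covers 0.2 m each way for a shift and 60 degrees each way for a turn. Its arguments: {"type":"object","properties":{"plan":{"type":"array"},"force":{"type":"number"}},"required":["plan"]}

```bash
ls; mkdir -p pics; cat > h.py <<'E'
import numpy as np, cv2
from plant import telemetry, viewer, order
def grab(name, fn=None):
    p,d=viewer.read_camera(name)
    p=np.asarray(p); d=np.asarray(d)
    if fn: cv2.imwrite('pics/'+fn,p)
    return p,d
def pts(name,d):
    c=viewer.calibration(name); K=np.array(c['camera_matrix']); E=np.array(c['extrinsics'])
    v,u=np.mgrid[:d.shape[0],:d.shape[1]]
    P=np.stack([(u-K[0,2])/K[0,0]*d,-(v-K[1,2])/K[1,1]*d,-d],-1)
    W=P@E[:3,:3].T+E[:3,3]; W[d==0]=np.nan
    return W
E
python3 - <<'E'
from h import *
for n in ('side','top'):
    p,d=grab(n,n+'0.png'); np.savez(''+n+'0.npz',p=p,d=d)
    c=viewer.calibration(n); print(c)
print(telemetry.read_state())
a=cv2.imread('pics/side0.png')
E
```

```text
pics
{'camera_matrix': array([[347.12371278,   0.        , 255.44643782],
       [  0.        , 347.12371278, 194.63014862],
       [  0.        ,   0.        ,   1.        ]]), 'extrinsics': array([[ 0.99462318,  0.03604783, -0.09708391,  0.38797712],
       [-0.10167093,  0.51815117, -0.84922458, -0.87203815],
       [ 0.01969144,  0.85452907,  0.51903018,  0.58208195],
       [ 0.        ,  0.        ,  0.        ,  1.        ]])}
{'camera_matrix': array([[403.60704666,   0.        , 260.12821949],
       [  0.        , 403.60704666, 193.21299585],
       [  0.        ,   0.        ,   1.        ]]), 'extrinsics': array([[-0.01838281,  0.99243624, -0.12137699,  0.32110406],
       [-0.99972155, -0.02004122, -0.0124566 , -0.02901944],
       [-0.01479492,  0.12111421,  0.99252832,  1.3538003 ],
       [ 0.        ,  0.        ,  0.        ,  1.        ]])}
{'t': 0.1, 'q': array([ 1.03159490e+00,  1.31111306e-01,  1.48914079e+00, -1.76138790e-05,
        1.52301636e+00, -8.53936242e-02]), 'dq': array([-4.03190190e-05, -7.29534379e-05, -2.72417378e-03,  1.94202213e-04,
        1.10482459e-03, -9.14980106e-05]), 'joint_torque': array([ 1.41271805e-03, -5.61349189e+01, -4.93089831e+01,  7.71295466e-02,
        2.92959984e-02, -9.25884888e-05]), 'tool_pos': array([0.26276872, 0.53886455, 0.23469325]), 'orientation': array([-7.06624961e-01, -3.06057994e+00,  2.51311414e-03]), 'force': array([-0.51295929,  0.05796874, -0.92895195]), 'wrist_torque': array([0.03854431, 0.01827617, 0.01854751]), 'gripper_force': 0.0, 'opening': 0.09329174513881733}
```

View pics/side0.png

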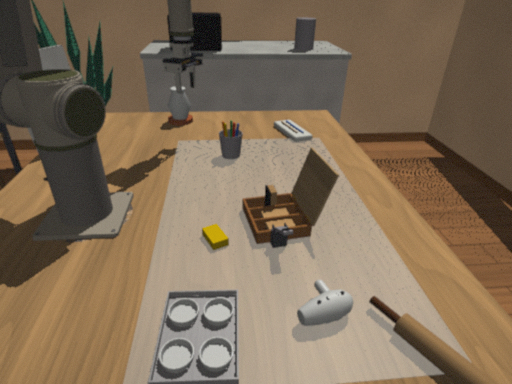

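View pics/top0.png

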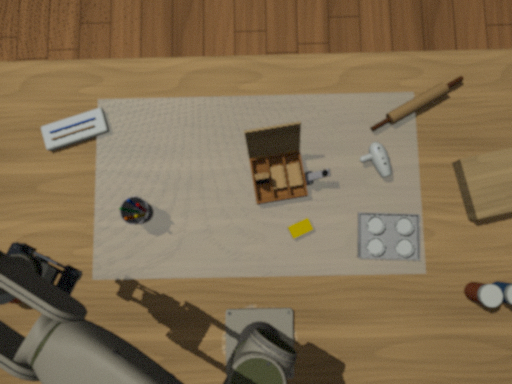

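Top view: case around (278,178), lid beyond at (273,140), clamp at (318,175), upright block probably in the left compartment (262,178). The yellow look-alike is at (301,229). Next I'll take a close crop and measure with the depth image.

```bash
python3 - <<'E'
from h import *
t=np.load('top0.npz'); s=np.load('side0.npz')
a=cv2.resize(t['p'][115:215,235:340],(630,600),interpolation=cv2.INTER_CUBIC)
cv2.imwrite('pics/crop_top.png',a)
b=cv2.resize(s['p'][145:250,235:345],(628,600),interpolation=cv2.INTER_CUBIC)
cv2.imwrite('pics/crop_side.png',b)
W=pts('top',t['d']); 
for r in range(120,206,4): print(r,' '.join('%3d'%(1000*W[r,c,2]) if np.isfinite(W[r,c,2]) else 'nan' for c in range(240,336,4)))
E
```

```text
120   3   8   1  -3  -1  -2   2  -2   1   5   4   4   0   1  -4  -2   1   1   4  -6   3  -4  -6   0
124   1   2   5   4  -1   3   0   1  -1   2  -4 184 183 188 183 181   0   3  -3   5  -2   3   2   6
128   0   0   0   0   0 179 184 186 181 176 175 169 173 168 164 160  -2  -1  -4  -3   0   4  -2   5
132   3 181 187 181 178 174 168 166 163 nan 156 153 150 142 142 137   5   8   4   0  -1   1   3  -1
136   1   2 164 162 155 154 149 145 144 136 140 135 129 128 117 118  -1  -2   0  -4   0  -1   2   3
140   3   1 143 142 138 132 126 128 120 119 117 111 111 104  96  98   2   2   1   2   5   5  -4  -4
144  -2   0 124 118 113 109 107 100 100  93  94  88  85  81  77  72  -1   4   0   0   1   1  -1   2
148   0   0  96 100  89  93  86  79  77  70  67  68  58  54  54   2   0   1   0   0   0   5   1  -5
152   6   3  73  76  68  65  60  57  50  51  45  42  40  39  43  37  -1   1  -1  -2  -1   1   0   4
156  -4   2   2  47  47  39  40  38  39  31  25  15   8   6   3  39   2  -2  -7  -3   0   1   5   0
160  -2   1   4  32  26  13   2   8   5   6  11  38   3   3   3  38   2  -1   2   0   4  -4   0   0

[... 399 characters left out ...]

180  -2   2   0   0  79  77  81  73  12  22  30  29  38  29  28  28  34  42  54  -4   0   4   1   5
184   0   3   3   3   8  12   7   3   4  29  30  33  35  32  27  24  33  30  14  -1   5   2   1   2
188   0   0   0   0   5   6   8   7  39  28  22  10  35   1   5   5 nan   3   0   5  -2   3   0   2
192   0  -4  -2  -5  38   3  11   3  38   5   7   5   7   6   9   1   0   4   1   4   1   3   0   3
196   0   0   3  -8  41   6   7   3   6   6   6  11   9  35  37  40  18   4  -3   1  -3   2  -4   3
200   1   3   1  -1  42   5   2  32  40  35  15   0   4   0   4   0  -1   2   2   1  -1  -3  -2   3
204   0   1   0  -2   0   2   4   0  -4   0  -2   4   2   1   0   6   0   4  -3   2   1   1   1   0
```

View pics/crop_top.png

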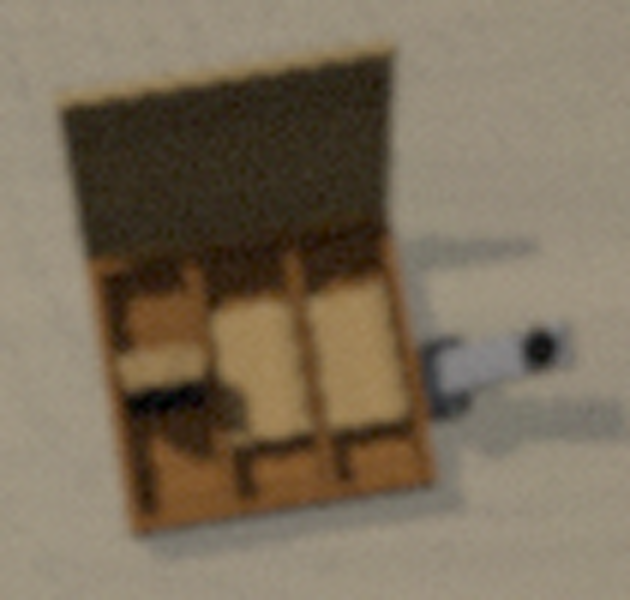

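View pics/crop_side.png

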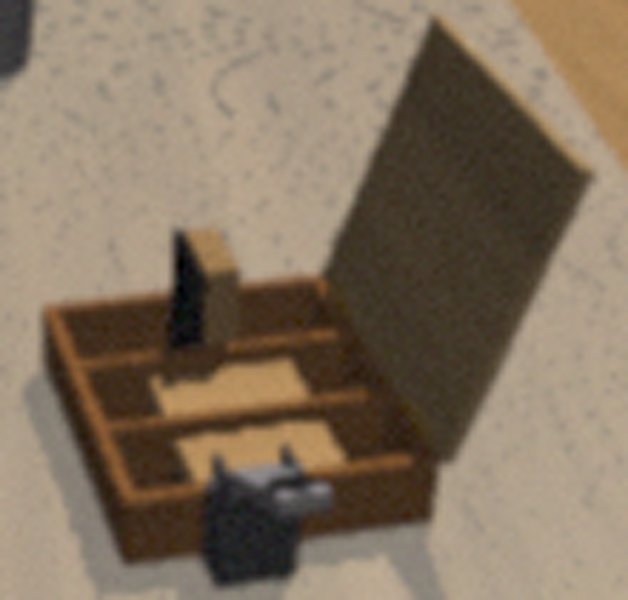

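The close-up confirms block_up is the one standing in the +y (left) compartment, with blocks a and b lying flat in the other two. Candidates were: standing block (262,178), flat blocks (280,176) and (293,173), yellow box (301,229, a look-alike to leave alone). Now the case pose from its rim corners.

```bash
cat >> h.py <<'E'
def ray(name,u,v,z):
    c=viewer.calibration(name); K=np.array(c['camera_matrix']); E=np.array(c['extrinsics'])
    r=E[:3,:3]@np.array([(u-K[0,2])/K[0,0],-(v-K[1,2])/K[1,1],-1]); o=E[:3,3]
    return o+r*(z-o[2])/r[2]
def rig(A,B):  # B = R A + t (2D)
    A=np.array(A,float);B=np.array(B,float);a=A-A.mean(0);b=B-B.mean(0)
    th=np.arctan2((a[:,0]*b[:,1]-a[:,1]*b[:,0]).sum(),(a*b).sum())
    R=np.array([[np.cos(th),-np.sin(th)],[np.sin(th),np.cos(th)]]);t=B.mean(0)-R@A.mean(0)
    return th,t,R,B-(A@R.T+t)
E
python3 - <<'E'
from h import *
from scipy.spatial.transform import Rotation as Ro
f=lambda x,y,k=6,ox=235,oy=115:(ox+x/k-.4,oy+y/k-.4)
# case-frame rim corners
A=[(-.076,.086),(-.076,-.086),(.076,.086),(.076,-.086)]
T=[(135,530),(435,485),(92,258),(390,232)]
print('top'); r=[ray('top',*f(*p),.038)[:2] for p in T]; th,t,R,e=rig(A[:3],r[:3]); print(np.degrees(th),t,e*1000)
k=600/105; S=[(45,308),(125,500),(325,278),(440,458)]
r=[ray('side',*f(*p,k,235,145),.038)[:2] for p in S]; th,t,R,e=rig(A[:3],r[:3]); print('side',np.degrees(th),t,e*1000)
T=[(118,350),(203,340),(120,392),(205,380)]
print('blk',np.mean([ray('top',*f(*p),.08) for p in T],0))
s=telemetry.read_state(); M=Ro.from_rotvec(s['orientation']).as_matrix(); print(M.round(3))
print(viewer.calibration('wrist'))
W=pts('top',np.load('top0.npz')['d'])
# lid plane
L=W[132:148,250:298].reshape(-1,3);L=L[np.isfinite(L[:,2])&(L[:,2]>.06)]
n=np.linalg.svd(L-np.median(L,0),full_matrices=False)[2][2];n*=np.sign(n[2]);print('lid n',n,len(L),'angle',np.pi/2+np.arcsin(abs(n[2])))
C=W[172:178,312:332];print('clamp',C[C[...,2]>.055])
E
```

```text
top
7.018934797990323 [ 0.53650433 -0.07505817] [[-0.41901403 -3.00865132]
 [-0.0047613   3.42878704]
 [ 0.42377533 -0.42013572]]
side 7.493921765155472 [ 0.5365398  -0.07466749] [[-0.81805754 -1.8032117 ]
 [ 1.15262572  3.70266193]
 [-0.33456818 -1.89945023]]
blk [ 0.53378052 -0.01851863  0.08      ]
[[-0.899  0.438 -0.001]
 [ 0.438  0.899 -0.001]
 [ 0.    -0.002 -1.   ]]
{'camera_matrix': array([[297.31863964,   0.        , 254.84936542],
       [  0.        , 297.31863964, 198.03349654],
       [  0.        ,   0.        ,   1.        ]]), 'hand_eye': array([[ 1.60716293e-03,  9.56361017e-01,  2.92183201e-01,
         8.08261772e-02],
       [ 9.99998633e-01, -1.42329565e-03, -8.41856252e-04,
        -1.31947536e-03],
       [-3.89255423e-04,  2.92184154e-01, -9.56361997e-01,
        -1.49263620e-01],
       [ 0.00000000e+00,  0.00000000e+00,  0.00000000e+00,
         1.00000000e+00]])}
lid n [-0.93964018 -0.13742639  0.31335334] 764 angle 1.8895184929837605
clamp [[ 0.54446704 -0.18834547  0.06371527]
 [ 0.54347198 -0.19089825  0.06907276]
 [ 0.5440067  -0.19455964  0.06559265]
 
[... 3238 characters left out ...]
 0.52846979 -0.21808933  0.07743551]
 [ 0.52734439 -0.22029447  0.08395583]
 [ 0.527329   -0.22351303  0.08364368]
 [ 0.52749437 -0.23014536  0.08180993]
 [ 0.52685636 -0.23275454  0.08533539]
 [ 0.52928196 -0.18210326  0.05719661]
 [ 0.52897714 -0.18516463  0.05867593]
 [ 0.52828734 -0.18792298  0.06255555]
 [ 0.52787911 -0.1908818   0.0646823 ]
 [ 0.527182   -0.19359888  0.06861198]
 [ 0.52640476 -0.19623047  0.07304424]
 [ 0.52717153 -0.20012132  0.06784399]
 [ 0.52650414 -0.20282481  0.07159312]
 [ 0.52650839 -0.20608798  0.07115069]
 [ 0.5251002  -0.20811314  0.07953085]
 [ 0.52566931 -0.21186277  0.07556116]
 [ 0.52544588 -0.21491138  0.07654278]
 [ 0.52479688 -0.21756083  0.08018602]]
```

Call:
send_rows(
  plan=[
    [[-1, 0.1, -0.2, 0.2, 0.1], [-1, 0.2, -0.4, 0.35, 0.2], [-1, 0.3, -0.6, 0.35, 0.3], [-1, 0.4, -0.8, 0.35, 0.4], [-1, 0.45, -1, 0.35, 0.5], [-1, 0.45, -1, 0.35, 0.56]],
  ],
)

```text
t: 0.6
tool_pos: [0.3537, 0.3368, 0.3059]
orientation: [-0.216, 3.134, -0.001]
force: [0.1, -0.3, -0.4]
opening: 0.0931
gripper_force: 0.0
```

Call:
send_rows(
  plan=[
    [[1, 0.1, -0.2, 0, 0], [1, 0.2, -0.4, 0, 0], [1, 0.3, -0.6, 0, 0], [1, 0.4, -0.8, 0, 0], [1, 0.45, -1, 0, 0], [1, 0.45, -1, 0, 0]],
  ],
)

```text
t: 1.1
tool_pos: [0.444, 0.1345, 0.3052]
orientation: [0.202, -3.135, 0.003]
force: [-0.3, 0.3, 0.7]
opening: 0.0578
gripper_force: 0.0
```

Call:
send_rows(
  plan=[
    [[1, 0.1, -0.2, 0, 0], [1, 0.2, -0.4, 0, 0], [1, 0.25, -0.6, 0, 0], [1, 0.25, -0.8, 0, 0], [1, 0.25, -0.9, 0, 0], [1, 0.25, -0.9, 0, 0], [1, 0.25, -0.9, 0, 0]],
  ],
)

```text
t: 1.68
tool_pos: [0.4928, -0.0414, 0.3051]
orientation: [0.204, -3.134, -0.001]
force: [-0.0, 0.8, -0.6]
opening: 0.0108
gripper_force: 0.0
```

```bash
python3 - <<'E'
from h import *
s=telemetry.read_state(); np.savez('w1.npz',pos=s['tool_pos'],o=s['orientation']); p,d=grab('wrist'); np.savez('w1i.npz',p=p,d=d)
cv2.imwrite('pics/w1.png',cv2.resize(p,(768,576)))
print(s['t'],s['q'].round(3),s['tool_pos'],s['orientation'],s['force'])
E
```

```text
1.6833 [-0.188 -0.175  1.664  0.     1.654 -1.888] [ 0.49281131 -0.04140913  0.30512878] [ 2.03803024e-01 -3.13404557e+00 -1.02545185e-03] [-0.02008883  0.7538378  -0.59422041]
```

View pics/w1.png

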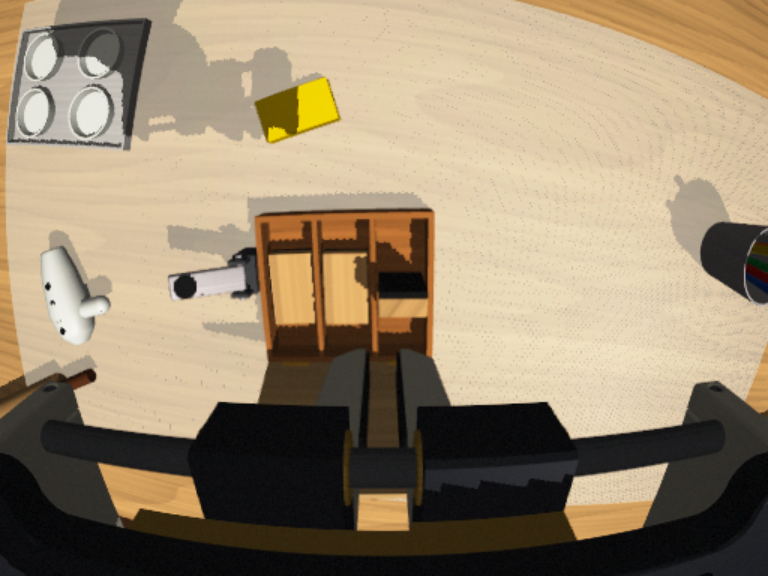

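Wrist view: case rim corners at about (257,215), (434,210), (433,357) in the 768-px picture; block_up's top at (403,295) with its black face on -x; flat blocks at (293,287) and (345,287); clamp bar from (250,275) to (172,287); yellow box at (297,108).

```bash
cat >> h.py <<'E'
from scipy.spatial.transform import Rotation as Ro
def wray(pos,o,u,v,z):
    c=viewer.calibration('wrist');K=np.array(c['camera_matrix']);H=np.array(c['hand_eye'])
    x=(u-K[0,2])/K[0,0];y=(v-K[1,2])/K[1,1];r=np.hypot(x,y)
    dc=np.array([x/r*np.sin(r),-y/r*np.sin(r),-np.cos(r)])
    R=Ro.from_rotvec(o).as_matrix(); D=R@H[:3,:3]@dc; O=pos+R@H[:3,3]
    return O+D*(z-O[2])/D[2]
E
python3 - <<'E'
from h import *
w=np.load('w1.npz');g=lambda x,y,z:wray(w['pos'],w['o'],x/1.5,y/1.5,z)
A=[(-.076,-.086),(-.076,.086),(.076,.086),(-.0725,-.0275),(-.0725,.0275)]
B=[g(257,215,.038)[:2],g(434,210,.038)[:2],g(433,357,.038)[:2],g(318.5,214,.038)[:2],g(374,213,.038)[:2]]
th,t,R,e=rig(A,B);print(np.degrees(th),t,(e*1000).round(1).tolist())
loc=lambda P:R.T@(np.array(P[:2])-t)
print('tool y yaw',np.degrees(np.arctan2(*Ro.from_rotvec(w['o']).as_matrix()[[1,0],1])))
bt=np.mean([g(x,y,.08) for x,y in[(378,298),(428,299),(378,318),(428,318)]],0);print('blk top?',loc(bt))
for n,q,z in(('blk black/wood edge',(403,299),.08),('blk black top edge -x',(403,274),.08),('clampend',(170,290),.085),('clamp root',(243,277),.055),('A',(294,288),.03),('B',(346,288),.03)): P=g(*q,z);print(n,P.round(4),(loc(P)*1000).round(1))
E
```

```text
8.398189883682038 [ 0.53359457 -0.07130857] [[1.2, 1.2], [1.2, -2.3], [-1.1, -1.1], [-1.0, 2.5], [-0.2, -0.2]]
tool y yaw 97.44124906153809
blk top? [0.00731512 0.05219829]
blk black/wood edge [ 0.5247 -0.0199  0.08  ] [-1.3 52.1]
blk black top edge -x [ 0.5022 -0.0232  0.08  ] [-24.   52.2]
clampend [ 0.5428 -0.2356  0.085 ] [ -14.9 -163.9]
clamp root [ 0.5303 -0.1717  0.055 ] [-17.9 -98.8]
A [ 0.5425 -0.1251  0.03  ] [  1.  -54.5]
B [ 0.5358 -0.073   0.03  ] [ 1.9 -2. ]
```

Call:
send_rows(
  plan=[
    [[1, 0.18, 0.07, -0.1, 0.01], [1, 0.35, 0.137, -0.25, 0.01], [1, 0.35, 0.137, -0.45, 0.01], [1, 0.35, 0.137, -0.65, 0.01], [1, 0.35, 0.137, -0.8, 0.01], [1, 0.35, 0.137, -0.9, 0.01], [1, 0.35, 0.137, -0.9, 0.01], [1, 0.35, 0.137, -0.9, 0.01]],
  ],
)

```text
t: 2.4
tool_pos: [0.562, -0.0115, 0.1247]
orientation: [0.227, -3.13, -0.001]
force: [0.4, -0.7, 1.6]
opening: 0.0004
gripper_force: 0.0
```

```bash
python3 - <<'E'
from h import *
s=telemetry.read_state(); p,d=grab('wrist'); print(s['tool_pos'],s['orientation'],s['force'])
cv2.imwrite('pics/w2.png',cv2.resize(p,(768,576)))
p,d=grab('side'); np.savez('s2.npz',p=p,d=d)
E
```

```text
[ 0.56195854 -0.01152416  0.12473051] [ 2.27412159e-01 -3.13049058e+00 -1.34521385e-03] [ 0.38562011 -0.68406535  1.56427911]
```

View pics/w2.png

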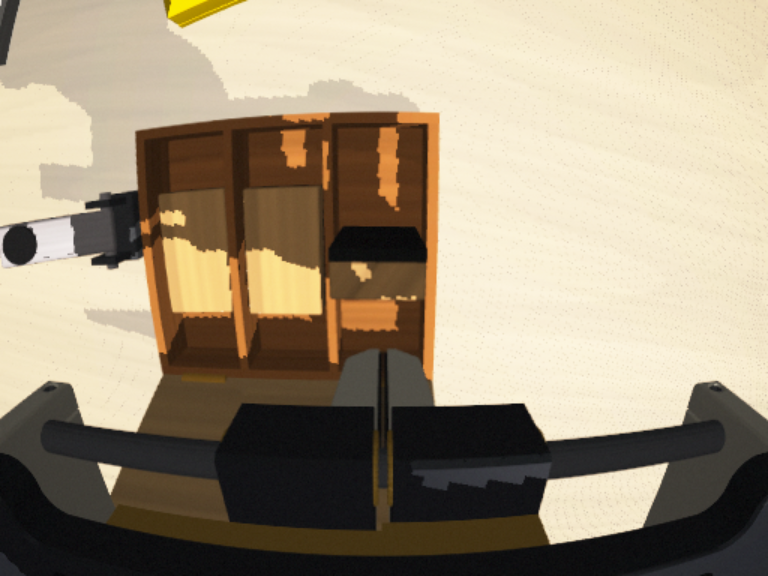

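The fingers sit over the free end of the +y compartment (fingers at column 382, compartment centre at 380, block top at 378, rows 262-298), so they need about 2.5 mm towards -y before going down.

Call:
send_rows(
  plan=[
    [[1, 0, -0.0125, -0.05, 0], [1, 0, -0.0125, -0.15, 0], [1, 0, -0.0125, -0.25, 0], [1, 0, -0.0125, -0.35, 0], [1, 0, -0.0125, -0.42, 0], [1, 0, -0.0125, -0.47, 0], [1, 0, -0.0125, -0.47, 0], [1, 0, -0.0125, -0.47, 0]],
  ],
)

```text
t: 3.17
tool_pos: [0.5634, -0.0159, 0.0322]
orientation: [-0.224, 3.133, -0.0]
force: [-0.2, -0.6, -0.2]
opening: 0.0003
gripper_force: 0.0
```

Call:
send_rows(
  plan=[
    [[1, -0.04, -0.006, 0, 0], [1, -0.06, -0.008, 0, 0], [1, -0.08, -0.011, 0, 0], [1, -0.1, -0.014, 0, 0], [1, -0.12, -0.017, 0, 0], [1, -0.14, -0.02, 0, 0], [1, -0.16, -0.022, 0, 0], [1, -0.18, -0.025, 0, 0], [1, -0.2, -0.028, 0, 0], [1, -0.22, -0.031, 0, 0], [1, -0.24, -0.034, 0, 0], [1, -0.26, -0.036, 0, 0], [1, -0.28, -0.039, 0, 0], [1, -0.3, -0.042, 0, 0], [1, -0.32, -0.045, 0, 0], [1, -0.335, -0.047, 0, 0], [1, -0.335, -0.047, 0, 0]],
  ],
)

```text
t: 4.58
tool_pos: [0.4952, -0.0253, 0.0314]
orientation: [0.224, -3.133, -0.0]
force: [0.1, 0.3, 0.6]
opening: 0.0003
gripper_force: 0.0
```

Call:
send_rows(
  plan=[
    [[1, -0.01, -0.0014, 0, 0], [1, -0.02, -0.0028, 0, 0], [1, -0.025, -0.0035, 0, 0], [1, -0.025, -0.0035, 0, 0]],
  ],
)

```text
t: 4.92
tool_pos: [0.4919, -0.0258, 0.032]
orientation: [-0.224, 3.131, -0.0]
force: [3.7, 2.1, -2.7]
opening: 0.0004
gripper_force: 2.3
```

```bash
python3 - <<'E'
from h import *
s=telemetry.read_state(); p,d=grab('wrist'); q,_=grab('side'); print(s['tool_pos'],s['force'])
a=cv2.resize(p,(480,360)); b=cv2.resize(q[145:250,235:345],(320,360),interpolation=cv2.INTER_CUBIC)
cv2.imwrite('pics/w3.png',np.hstack([a,b]))
E
```

```text
[ 0.49193509 -0.02582341  0.0319678 ] [ 3.68531568  2.10864078 -2.73667762]
```

View pics/w3.png

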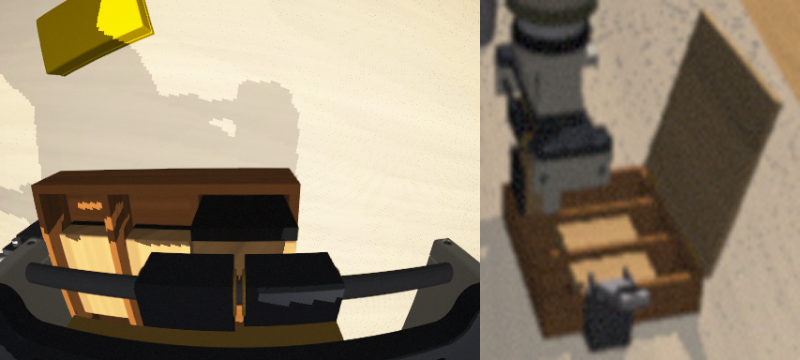

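The block stands upright, its black face (245,215) hiding the front wall. A light contact force has started, so I'll push on gently until the wall holds it.

Call:
send_rows(
  plan=[
    [[1, -0.005, -0.0007, 0, 0], [1, -0.01, -0.0014, 0, 0], [1, -0.01, -0.0014, 0, 0]],
  ],
)

```text
t: 5.27
tool_pos: [0.4919, -0.0259, 0.0327]
orientation: [-0.224, 3.127, -0.0]
force: [12.9, 2.3, -6.1]
opening: 0.0003
gripper_force: 6.3
```

Call:
send_rows(
  plan=[
    [[1, -0.005, -0.0007, 0, 0], [1, -0.01, -0.0014, 0, 0], [1, -0.01, -0.0014, 0, 0]],
  ],
)

```text
t: 5.52
tool_pos: [0.4919, -0.0261, 0.0335]
orientation: [-0.224, 3.123, -0.0]
force: [18.8, 4.4, -10.4]
opening: 0.0007
gripper_force: 9.7
```

The wall is holding it (about 19 N, no movement). Backing off, going up and over the block to its -x side.

Call:
send_rows(
  plan=[
    [[1, 0.05, 0.007, 0, 0], [1, 0.1, 0.014, 0, 0], [1, 0.1, 0.014, 0.05, 0], [1, 0.1, 0.014, 0.2, 0], [1, 0.1, 0.014, 0.35, 0], [1, 0.1, 0.014, 0.475, 0], [1, 0.1, 0.014, 0.475, 0], [1, 0, 0, 0.475, 0], [1, -0.1, -0.014, 0.475, 0], [1, -0.21, -0.03, 0.475, 0], [1, -0.21, -0.03, 0.475, 0], [1, -0.21, -0.03, 0.4, 0], [1, -0.21, -0.03, 0.3, 0], [1, -0.21, -0.03, 0.215, 0], [1, -0.21, -0.03, 0.215, 0]],
  ],
)

```text
t: 6.77
tool_pos: [0.4424, -0.032, 0.0713]
orientation: [0.224, -3.128, -0.002]
force: [-1.2, 0.1, -0.6]
opening: 0.0004
gripper_force: 0.0
```

```bash
python3 - <<'E'
from h import *
p,d=grab('side');W=pts('side',d);t=np.array([.536,-.073]);R=Ro.from_euler('z',8,degrees=True).as_matrix()[:2,:2]
L=(W[...,:2]-t)@R; m=(W[...,2]>.05)&(W[...,2]<.078)&(L[...,0]>-.07)&(L[...,0]<.05)&(L[...,1]>.0)&(L[...,1]<.09)
print(m.sum(),np.nanpercentile(L[m],[2,50,98],axis=0) if m.any() else '', telemetry.read_state()['tool_pos'])
E
```

```text
91 [[-0.06991373  0.03104778]
 [-0.0615999   0.0346315 ]
 [-0.04750275  0.06416647]] [ 0.44322499 -0.03213468  0.07297156]
```

Call:
send_rows(
  plan=[
    [[1, 0, 0, 0.07, 0], [1, 0.03, 0.004, 0.07, 0], [1, 0.045, 0.006, 0.07, 0], [1, 0.06, 0.008, 0.07, 0], [1, 0.075, 0.0105, 0.07, 0], [1, 0.09, 0.0126, 0.07, 0], [1, 0.1, 0.014, 0.07, 0], [1, 0.11, 0.0155, 0.07, 0], [1, 0.12, 0.017, 0.07, 0], [1, 0.13, 0.018, 0.07, 0], [1, 0.14, 0.02, 0.07, 0], [1, 0.15, 0.021, 0.07, 0], [1, 0.16, 0.0225, 0.07, 0], [1, 0.17, 0.024, 0.07, 0], [1, 0.18, 0.025, 0.07, 0], [1, 0.18, 0.025, 0.07, 0]],
  ],
)

```text
t: 8.15
tool_pos: [0.4814, -0.0275, 0.0887]
orientation: [-0.225, 3.133, -0.0]
force: [0.1, 0.1, -0.2]
opening: 0.0005
gripper_force: 0.0
```

```bash
cat >> h.py <<'E'
def blk(name='side',zlo=.045,zhi=.1):
    p,d=grab(name);W=pts(name,d);t=np.array([.536,-.073]);R=Ro.from_euler('z',8,degrees=True).as_matrix()[:2,:2]
    L=(W[...,:2]-t)@R; m=(W[...,2]>zlo)&(W[...,2]<zhi)&(L[...,0]>-.068)&(L[...,0]<.066)&(L[...,1]>.033)&(L[...,1]<.077)
    X=np.c_[L[m],W[m][:,2]]; return X
E
python3 - <<'E'
from h import *
for n in('side','top'):
    X=blk(n,.0);
    for a in np.arange(-.07,.07,.01):
        k=X[(X[:,0]>=a)&(X[:,0]<a+.01)]
        if len(k):print(n,round(a,2),len(k),(np.percentile(k[:,2],[5,50,95])*1000).round())
E
```

```text
side -0.06 31 [76. 90. 99.]
side -0.05 39 [19. 82. 97.]
side -0.04 20 [29. 30. 34.]
side -0.03 19 [29. 30. 32.]
side -0.02 20 [29. 30. 31.]
side -0.01 20 [29. 30. 31.]
side 0.0 20 [29. 30. 32.]
side 0.01 20 [29. 30. 32.]
side 0.02 18 [28. 30. 31.]
side 0.03 5 [28. 30. 31.]
```

Block_up now lies flat: its top is level at z = 30 mm over x -45 to +33 mm. Next, up and over to behind the lid.

Call:
send_rows(
  plan=[
    [[1, 0, 0, 0.2, 0], [1, 0.05, 0, 0.4, 0], [1, 0.1, -0.02, 0.6, 0], [1, 0.2, -0.05, 0.75, 0], [1, 0.35, -0.08, 0.8, 0], [1, 0.55, -0.1, 0.8, 0], [1, 0.75, -0.12, 0.8, 0], [1, 0.9, -0.12, 0.8, 0], [1, 1, -0.12, 0.8, 0], [1, 1, -0.12, 0.8, 0]],
  ],
)

```text
t: 9.08
tool_pos: [0.6832, -0.0515, 0.2465]
orientation: [0.225, -3.132, -0.001]
force: [1.0, 0.1, -1.5]
opening: 0.0004
gripper_force: 0.0
```

Call:
send_rows(
  plan=[
    [[1, 0.03, 0, 0, 0], [1, 0.03, 0, -0.15, 0], [1, 0.03, 0, -0.3, 0], [1, 0.03, 0, -0.41, 0], [1, 0.03, 0, -0.41, 0], [1, 0.03, 0, -0.41, 0]],
  ],
)

```text
t: 9.58
tool_pos: [0.6855, -0.0513, 0.1656]
orientation: [0.224, -3.13, -0.001]
force: [0.3, 0.6, 1.2]
opening: 0.0005
gripper_force: 0.0
```

Call:
send_rows(
  plan=[
    [[1, -0.04, -0.006, 0, 0], [1, -0.08, -0.011, 0, 0], [1, -0.12, -0.017, 0, 0], [1, -0.16, -0.022, 0, 0], [1, -0.2, -0.028, 0, 0], [1, -0.24, -0.034, 0, 0], [1, -0.28, -0.039, 0, 0], [1, -0.32, -0.045, 0, 0], [1, -0.36, -0.051, 0, 0], [1, -0.4, -0.056, 0, 0], [1, -0.44, -0.062, 0, 0], [1, -0.48, -0.067, 0, 0], [1, -0.52, -0.073, 0, 0], [1, -0.56, -0.079, 0, 0], [1, -0.6, -0.084, 0, 0], [1, -0.63, -0.089, -0.005, 0]],
  ],
)

```text
t: 10.92
tool_pos: [0.56, -0.0693, 0.1656]
orientation: [0.224, -3.133, -0.0]
force: [2.6, 0.5, -0.4]
opening: 0.0003
gripper_force: 1.2
```

```bash
cat >> h.py <<'E'
def lid(name='top'):
    p,d=grab(name);W=pts(name,d);t=np.array([.5365,-.073]);R=Ro.from_euler('z',8,degrees=True).as_matrix()[:2,:2]
    L=(W[...,:2]-t)@R; X=np.c_[L.reshape(-1,2),W[...,2].ravel()]
    X=X[(abs(X[:,1])<.084)&(abs(X[:,1])>.055)&(X[:,0]<.2)&(X[:,0]>-.09)&(X[:,2]>.035)&(X[:,2]<.25)]
    th=np.arctan2(X[:,2]-.038,.076-X[:,0]); r=np.hypot(X[:,2]-.038,.076-X[:,0]); m=(r>.06)&(r<.165)
    return len(X),np.percentile(th[m],[10,50,90]).round(3),p
E
python3 - <<'E'
from h import *
for n in('top','side'):
    print(n,lid(n)[:2])
s=telemetry.read_state();print(s['tool_pos'],s['force'])
E
```

```text
top (138, array([-0.014,  0.039,  1.067]))
side (436, array([-0.012,  1.008,  1.066]))
[ 0.55969373 -0.06941476  0.16539961] [-0.89324913 -0.53598293  0.21093189]
```

Call:
send_rows(
  plan=[
    [[1, -0.046, -0.006, -0.018, 0], [1, -0.092, -0.013, -0.043, 0], [1, -0.13, -0.018, -0.07, 0], [1, -0.168, -0.024, -0.1, 0], [1, -0.2, -0.028, -0.13, 0], [1, -0.225, -0.032, -0.16, 0], [1, -0.25, -0.035, -0.193, 0], [1, -0.275, -0.039, -0.227, 0], [1, -0.294, -0.041, -0.264, 0], [1, -0.309, -0.043, -0.302, 0], [1, -0.323, -0.045, -0.34, 0], [1, -0.336, -0.047, -0.38, 0], [1, -0.343, -0.048, -0.41, 0], [1, -0.349, -0.049, -0.444, 0], [1, -0.349, -0.049, -0.444, 0]],
  ],
)

```text
t: 12.27
tool_pos: [0.4898, -0.0787, 0.0749]
orientation: [0.224, -3.131, -0.002]
force: [0.1, -0.5, 0.3]
opening: 0.0005
gripper_force: 0.0
```

```bash
python3 - <<'E'
from h import *
for n in('top','side'):
    print(n,lid(n)[:2])
s=telemetry.read_state();print(s['tool_pos'],s['force'])
E
```

```text
top (207, array([0.122, 0.142, 0.18 ]))
side (983, array([0.094, 0.154, 0.776]))
[ 0.49072705 -0.07883856  0.07621304] [-0.88012974 -0.09651002 -0.38689824]
```

Call:
send_rows(
  plan=[
    [[1, 0, 0, -0.008, 0], [1, 0, 0, -0.016, 0], [1, 0, 0, -0.024, 0], [1, 0, 0, -0.031, 0], [1, 0, 0, -0.038, 0], [1, 0, 0, -0.044, 0], [1, 0, 0, -0.05, 0], [1, 0, 0, -0.055, 0], [1, 0, 0, -0.06, 0], [1, 0, 0, -0.06, 0]],
  ],
)

```text
t: 13.2
tool_pos: [0.4912, -0.0791, 0.0646]
orientation: [0.224, -3.134, -0.0]
force: [0.4, 0.7, 0.2]
opening: 0.0005
gripper_force: 0.0
```

Call:
send_rows(
  plan=[
    [[1, 0, 0, -0.003, 0], [1, 0, 0, -0.006, 0], [1, 0, 0, -0.009, 0], [1, 0, 0, -0.009, 0]],
  ],
)

```text
t: 13.53
tool_pos: [0.4912, -0.0791, 0.0632]
orientation: [0.225, -3.133, -0.0]
force: [-2.1, 0.1, 4.0]
opening: -0.0
gripper_force: 2.1
```

Call:
send_rows(
  plan=[
    [[1, 0, 0, -0.0025, 0], [1, 0, 0, -0.005, 0], [1, 0, 0, -0.005, 0]],
  ],
)

```text
t: 13.78
tool_pos: [0.4913, -0.0791, 0.0631]
orientation: [0.225, -3.133, 0.0]
force: [-6.7, 2.1, 13.6]
opening: 0.0007
gripper_force: 6.9
```

Call:
send_rows(
  plan=[
    [[1, 0, 0, -0.003, 0], [1, 0, 0, -0.003, 0]],
  ],
)

```text
t: 13.95
tool_pos: [0.4913, -0.0791, 0.0631]
orientation: [0.225, -3.133, 0.0]
force: [-10.9, 1.8, 18.6]
opening: 0.0006
gripper_force: 9.7
```

Call:
send_rows(
  plan=[
    [[1, 0, 0, -0.0005, 0], [1, 0, 0, -0.0005, 0], [1, 0, 0, -0.0005, 0], [1, 0, 0, -0.0005, 0], [1, 0, 0, -0.0005, 0], [1, 0, 0, -0.0005, 0], [1, 0, 0, -0.0005, 0], [1, 0, 0, -0.0005, 0]],
  ],
)

```text
t: 14.62
tool_pos: [0.4913, -0.0791, 0.0631]
orientation: [0.225, -3.133, 0.0]
force: [-10.9, 2.1, 19.6]
opening: 0.0004
gripper_force: 10.1
```

Call:
send_rows(
  plan=[
    [[1, 0, 0, 0, 0], [1, 0, 0, 0, 0], [1, 0, 0, 0, 0], [1, 0, 0, 0, 0], [1, 0, 0, 0, 0], [1, 0, 0, 0, 0], [1, 0, 0, 0, 0], [1, 0, 0, 0, 0], [1, 0, 0, 0, 0]],
  ],
)

```text
t: 15.37
tool_pos: [0.4913, -0.0791, 0.0631]
orientation: [0.225, -3.133, 0.0]
force: [-9.7, 2.5, 20.1]
opening: 0.0004
gripper_force: 10.1
```

Call:
send_rows(
  plan=[
    [[1, 0, 0, 0.02, 0], [1, 0, 0, 0.1, 0], [1, 0, 0, 0.25, 0], [1, 0, 0, 0.4, 0], [1, 0, 0, 0.55, 0], [1, 0, 0, 0.6, 0], [1, 0, 0, 0.6, 0]],
  ],
)

```text
t: 15.95
tool_pos: [0.4934, -0.0796, 0.1848]
orientation: [-0.224, 3.127, -0.003]
force: [-0.3, -0.1, -0.1]
opening: 0.0003
gripper_force: 0.0
```

```bash
python3 - <<'E'
from h import *
for n in('top','side'):
    print(n,lid(n)[:2])
s=telemetry.read_state();print(s['q'].round(2),s['tool_pos'],s['force'])
p,d=grab('top');W=pts('top',d);t=np.array([.5365,-.073]);R=Ro.from_euler('z',8,degrees=True).as_matrix()[:2,:2]
L=(W[...,:2]-t)@R; X=np.c_[L.reshape(-1,2),W[...,2].ravel()]
c=X[(X[:,0]<.03)&(X[:,0]>-.06)&(X[:,1]<-.12)&(X[:,1]>-.19)&(X[:,2]>.045)&(X[:,2]<.12)]
print(len(c),np.percentile(c,[3,50,97],axis=0).round(4)); f=np.polyfit(c[:,1],c[:,2],1);print(f,np.pi-np.arctan(-f[0]))
E
```

```text
top (180, array([0.027, 0.056, 0.084]))
side (714, array([0.048, 0.07 , 0.117]))
[-0.26 -0.12  1.84  0.    1.42 -1.98] [ 0.4910693  -0.07901308  0.18040912] [-0.65187601 -0.35570858 -0.5257695 ]
76 [[-0.0313 -0.1612  0.0728]
 [-0.0215 -0.1476  0.0849]
 [-0.009  -0.1311  0.0908]]
[-0.43161787  0.02018596] 2.734129992619508
```

Lid reads shut (the outer face's 8 mm offset explains the ~0.06 rad). The clamp is at about 2.7 rad. Turning the gripper so it closes across the bar and moving above it.

Call:
send_rows(
  plan=[
    [[-1, 0.03, -0.1, 0, -0.11], [-1, 0.06, -0.2, 0, -0.22], [-1, 0.09, -0.3, 0, -0.33], [-1, 0.12, -0.4, 0, -0.44], [-1, 0.15, -0.5, 0, -0.55], [-1, 0.18, -0.6, 0, -0.66], [-1, 0.21, -0.7, 0, -0.77], [-1, 0.232, -0.725, 0, -0.88], [-1, 0.232, -0.725, 0, -0.95], [-1, 0.232, -0.725, 0, -0.95]],
  ],
)

```text
t: 16.93
tool_pos: [0.5364, -0.224, 0.1781]
orientation: [-1.302, -2.854, -0.0]
force: [-0.0, 0.4, -0.5]
opening: 0.0622
gripper_force: 0.0
```

Call:
send_rows(
  plan=[
    [[-1, 0, 0, 0, -0.11], [-1, 0, 0, 0, -0.22], [-1, 0, 0, 0, -0.33], [-1, 0, 0, 0, -0.44], [-1, 0, 0, 0, -0.55], [-1, 0, 0, 0, -0.55], [-1, 0, 0, 0, -0.55]],
  ],
)

```text
t: 17.52
tool_pos: [0.5369, -0.2234, 0.1798]
orientation: [-2.048, -2.379, 0.001]
force: [0.6, -0.3, -0.5]
opening: 0.0932
gripper_force: 0.0
```

```bash
python3 - <<'E'
from h import *
s=telemetry.read_state(); p,d=grab('wrist'); print(s['t'],s['q'].round(2),s['tool_pos'],s['force'],np.degrees(np.arctan2(*Ro.from_rotvec(s['orientation']).as_matrix()[[1,0],1])))
np.savez('w4.npz',pos=s['tool_pos'],o=s['orientation'])
cv2.imwrite('pics/w4.png',cv2.resize(p,(768,576)))
E
```

```text
17.5167 [-0.48  0.12  1.61  0.    1.42 -0.63] [ 0.53689304 -0.22343706  0.17981203] [ 0.55290447 -0.32470877 -0.46795759] 8.536107490117526
```

View pics/w4.png

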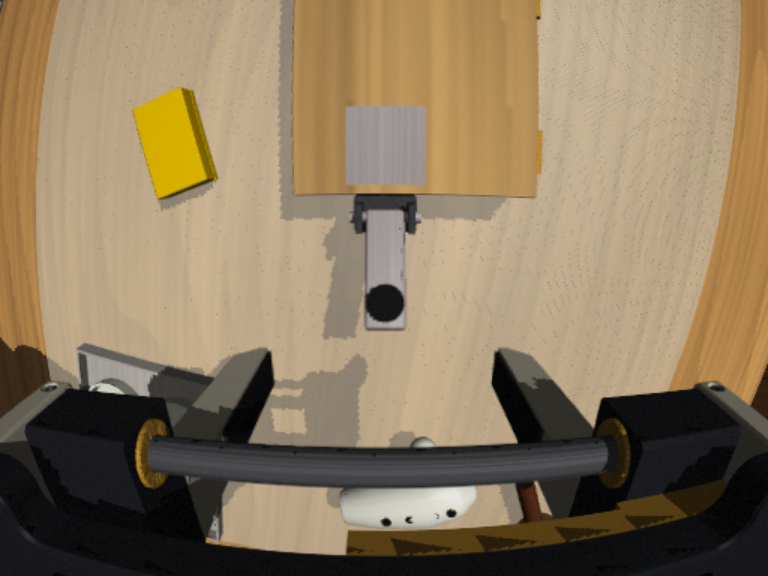

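The open fingers straddle the bar: bar centre at column 385 against the tool's 382, bar end at row 328. The lid lies shut above it in the picture, and the ocarina (410,505) is well clear. Descending and gripping.

Call:
send_rows(
  plan=[
    [[-1, 0.002, 0, -0.1, 0], [-1, 0.002, 0, -0.2, 0], [-1, 0.002, 0, -0.3, 0], [-1, 0.002, 0, -0.4, 0], [-1, 0.002, 0, -0.48, 0], [-1, 0.002, 0, -0.52, 0], [-1, 0.002, 0, -0.52, 0]],
  ],
)

```text
t: 18.15
tool_pos: [0.5362, -0.2231, 0.0746]
orientation: [-2.051, -2.374, 0.002]
force: [-0.1, 0.1, 0.6]
opening: 0.0933
gripper_force: 0.0
```

Call:
send_rows(
  force=20,
  plan=[
    [[1, 0, 0, 0, 0], [1, 0, 0, 0, 0], [1, 0, 0, 0, 0], [1, 0, 0, 0, 0], [1, 0, 0, 0, 0], [1, 0, 0, 0, 0], [1, 0, 0, 0, 0], [1, 0, 0, 0, 0], [1, 0, 0, 0, 0], [1, 0, 0, 0, 0], [1, 0, 0, 0, 0]],
  ],
)

```text
t: 19.07
tool_pos: [0.538, -0.2241, 0.0773]
orientation: [-2.057, -2.375, -0.0]
force: [-0.3, 0.4, -0.3]
opening: 0.0239
gripper_force: 0.7
```

Call:
send_rows(
  plan=[
    [[1, 0, 0, 0, 0], [1, -0.002, 0.013, 0.024, 0], [1, -0.004, 0.028, 0.047, 0], [1, -0.006, 0.046, 0.068, 0], [1, -0.009, 0.065, 0.0875, 0], [1, -0.012, 0.086, 0.105, 0], [1, -0.015, 0.108, 0.12, 0], [1, -0.019, 0.133, 0.132, 0], [1, -0.022, 0.158, 0.1425, 0]],
  ],
)

```text
t: 19.82
tool_pos: [0.5337, -0.1936, 0.1055]
orientation: [2.056, 2.373, -0.002]
force: [2.7, -7.7, -7.7]
opening: 0.0238
gripper_force: 20.0
```

Call:
send_rows(
  plan=[
    [[1, -0.004, 0.026, 0.008, 0], [1, -0.008, 0.053, 0.0125, 0], [1, -0.011, 0.08, 0.0145, 0], [1, -0.015, 0.107, 0.0145, 0], [1, -0.019, 0.134, 0.011, 0], [1, -0.023, 0.161, 0.005, 0], [1, -0.026, 0.186, -0.004, 0], [1, -0.03, 0.211, -0.015, 0], [1, -0.033, 0.234, -0.029, 0], [1, -0.036, 0.257, -0.0445, 0], [1, -0.039, 0.277, -0.063, 0], [1, -0.042, 0.296, -0.083, 0], [1, -0.042, 0.296, -0.083, 0]],
  ],
)

```text
t: 20.9
tool_pos: [0.5242, -0.1321, 0.0877]
orientation: [-2.055, -2.374, 0.001]
force: [-0.2, 0.2, -1.2]
opening: 0.0001
gripper_force: 0.0
```

The bar slipped out of the grip. Going up and checking where it stands.

Call:
send_rows(
  plan=[
    [[1, 0, 0, 0.15, 0], [1, 0, 0, 0.3, 0], [1, 0, 0, 0.4, 0], [1, 0, 0, 0.4, 0], [1, 0, 0, 0.4, 0]],
  ],
)

```text
t: 21.32
tool_pos: [0.5263, -0.1337, 0.1707]
orientation: [2.055, 2.372, 0.002]
force: [-0.4, 0.1, -0.5]
opening: 0.0008
gripper_force: 0.0
```

```bash
python3 - <<'E'
from h import *
p,d=grab('side');W=pts('side',d);t=np.array([.5365,-.073]);R=Ro.from_euler('z',8,degrees=True).as_matrix()[:2,:2]
L=(W[...,:2]-t)@R; X=np.c_[L.reshape(-1,2),W[...,2].ravel()]
c=X[(X[:,0]<.0)&(X[:,0]>-.05)&(X[:,1]<.0)&(X[:,1]>-.2)&(X[:,2]>.052)&(X[:,2]<.14)]
for a in np.arange(.052,.14,.008):
    k=c[(c[:,2]>=a)&(c[:,2]<a+.008)]
    if len(k):print(round(a,3),len(k),(np.median(k,0)*1000).round())
print(telemetry.read_state()['tool_pos'])
w=cv2.resize(p[145:250,235:345],(400,382),interpolation=cv2.INTER_CUBIC)
q,_=grab('wrist'); cv2.imwrite('pics/w5.png',np.hstack([w,cv2.resize(q,(400,382))]))
E
```

```text
0.052 48 [ -25. -103.   55.]
0.06 46 [ -22. -102.   62.]
0.068 25 [ -23. -103.   72.]
0.076 23 [ -24. -104.   80.]
0.084 27 [ -21. -103.   88.]
0.092 28 [ -22. -103.   96.]
0.1 24 [ -22. -104.  104.]
0.108 30 [ -21. -103.  112.]
0.116 41 [ -20. -101.  121.]
[ 0.52524986 -0.13333226  0.16904485]
```

View pics/w5.png

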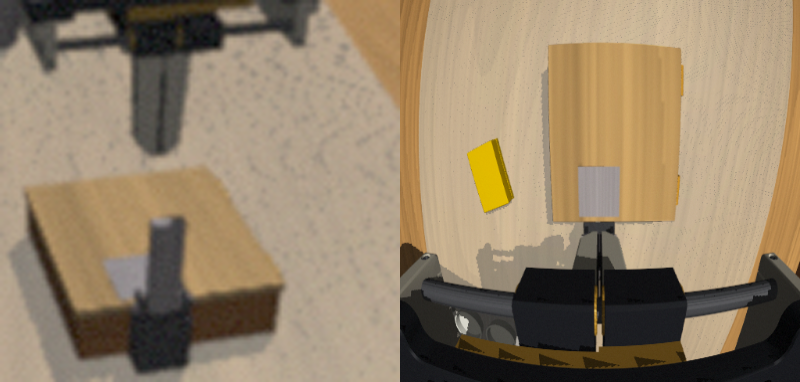

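The side view shows the bar standing upright (about 1.57 rad) on the bracket with the lid shut, and the fingers above it are closed. I'll push it over from its -y side with the closed fingers.

Call:
send_rows(
  plan=[
    [[1, 0.015, -0.1, 0, 0], [1, 0.03, -0.22, 0, 0], [1, 0.05, -0.356, 0, 0], [1, 0.05, -0.356, 0, 0], [1, 0.05, -0.356, -0.08, 0], [1, 0.05, -0.356, -0.16, 0], [1, 0.05, -0.356, -0.235, 0], [1, 0.05, -0.356, -0.235, 0], [1, 0.05, -0.356, -0.235, 0]],
  ],
)

```text
t: 22.17
tool_pos: [0.5336, -0.2035, 0.12]
orientation: [-2.054, -2.371, 0.002]
force: [-0.2, -0.7, 0.3]
opening: 0.0005
gripper_force: 0.0
```

Call:
send_rows(
  plan=[
    [[1, -0.005, 0.035, 0, 0], [1, -0.01, 0.07, 0, 0], [1, -0.015, 0.105, 0, 0], [1, -0.018, 0.13, -0.001, 0], [1, -0.022, 0.156, -0.003, 0], [1, -0.025, 0.181, -0.009, 0], [1, -0.029, 0.206, -0.017, 0], [1, -0.032, 0.229, -0.028, 0], [1, -0.035, 0.252, -0.041, 0], [1, -0.038, 0.273, -0.057, 0], [1, -0.041, 0.293, -0.0735, 0], [1, -0.043, 0.309, -0.093, 0], [1, -0.046, 0.325, -0.1135, 0], [1, -0.047, 0.338, -0.136, 0], [1, -0.049, 0.35, -0.159, 0], [1, -0.049, 0.35, -0.159, 0]],
  ],
)

```text
t: 23.5
tool_pos: [0.5257, -0.134, 0.0912]
orientation: [2.055, 2.374, -0.0]
force: [-0.1, -2.9, 1.7]
opening: 0.0003
gripper_force: 1.0
```

Call:
send_rows(
  plan=[
    [[1, -0.001, 0.005, -0.015, 0], [1, -0.001, 0.01, -0.03, 0], [1, -0.002, 0.013, -0.045, 0], [1, -0.002, 0.015, -0.057, 0], [1, -0.002, 0.015, -0.066, 0], [1, -0.002, 0.015, -0.072, 0], [1, -0.002, 0.015, -0.072, 0]],
  ],
)

```text
t: 24.08
tool_pos: [0.5254, -0.1305, 0.0769]
orientation: [2.056, 2.375, 0.002]
force: [-1.7, 2.6, 3.8]
opening: 0.0008
gripper_force: 1.6
```

Call:
send_rows(
  plan=[
    [[1, 0, 0, -0.004, 0], [1, 0, 0, -0.008, 0], [1, 0, 0, -0.008, 0]],
  ],
)

```text
t: 24.33
tool_pos: [0.5255, -0.1305, 0.0754]
orientation: [2.056, 2.375, 0.002]
force: [-2.2, 2.3, 5.2]
opening: 0.0004
gripper_force: 2.2
```

Call:
send_rows(
  plan=[
    [[1, 0, 0, -0.004, 0], [1, 0, 0, -0.006, 0], [1, 0, 0, -0.006, 0]],
  ],
)

```text
t: 24.58
tool_pos: [0.5255, -0.1305, 0.0751]
orientation: [2.056, 2.375, 0.002]
force: [-5.2, 5.3, 12.2]
opening: 0.0004
gripper_force: 6.7
```

Call:
send_rows(
  plan=[
    [[1, 0, 0, -0.003, 0], [1, 0, 0, -0.005, 0], [1, 0, 0, -0.005, 0]],
  ],
)

```text
t: 24.83
tool_pos: [0.5256, -0.1305, 0.075]
orientation: [2.056, 2.375, 0.002]
force: [-9.8, 5.8, 20.9]
opening: 0.0003
gripper_force: 10.5
```

Hard stop with the bar's top at 58 mm: the clamp is down. Retreating to check.

Call:
send_rows(
  plan=[
    [[1, 0, 0, 0.02, 0], [1, 0, 0, 0.15, 0], [1, 0, 0, 0.35, 0], [1, 0, 0, 0.55, 0], [1, 0, 0, 0.75, 0], [1, 0, 0, 0.9, 0], [1, -0.3, 0, 0.9, 0], [1, -0.5, 0, 0.9, 0], [1, -0.5, 0, 0.9, 0], [1, -0.5, 0, 0.9, 0]],
  ],
)

```text
t: 25.67
tool_pos: [0.4227, -0.1312, 0.2527]
orientation: [2.057, 2.374, -0.0]
force: [0.2, -0.4, 0.4]
opening: 0.0005
gripper_force: 0.0
```

```bash
python3 - <<'E'
from h import *
t=np.array([.5365,-.073]);R=Ro.from_euler('z',8,degrees=True).as_matrix()[:2,:2]
for n in('top','side'):
    p,d=grab(n);W=pts(n,d);L=(W[...,:2]-t)@R; X=np.c_[L.reshape(-1,2),W[...,2].ravel()]
    c=X[(abs(X[:,0]+.02)<.009)&(X[:,1]<-.04)&(X[:,1]>-.095)&(X[:,2]>.03)&(X[:,2]<.14)]
    l=X[(abs(X[:,0])<.07)&(X[:,1]<.08)&(X[:,1]>.0)&(X[:,2]>.03)&(X[:,2]<.1)]
    print(n,'clamp',len(c),np.median(c[:,2]),np.polyfit(c[:,1],c[:,2],1)[0],'lid',len(l),np.median(l[:,2]),np.polyfit(l[:,0],l[:,2],1)[0])
    cv2.imwrite(f'pics/end_{n}.png',p)
a=cv2.resize(cv2.imread('pics/end_side.png')[100:384,150:400],(440,500));b=cv2.resize(cv2.imread('pics/end_top.png')[90:290,100:440],(360,212))
c=np.zeros((500,800,3),np.uint8);c[:,:440]=a;c[:212,440:]=b;cv2.imwrite('pics/end.png',c)
s=telemetry.read_state();print(s['t'],s['tool_pos'],s['force'])
E
```

```text
top clamp 3 0.05958347868153746 0.05739587784140909 lid 1012 0.04589145312106502 0.0014005677558030789
side clamp 85 0.05787830533145655 0.0012048488095614913 lid 719 0.045923444025837035 -0.0007536622772901679
25.7667 [ 0.42513402 -0.13136945  0.25287327] [-0.41784681  0.26010602  0.08639232]
```

View pics/end.png

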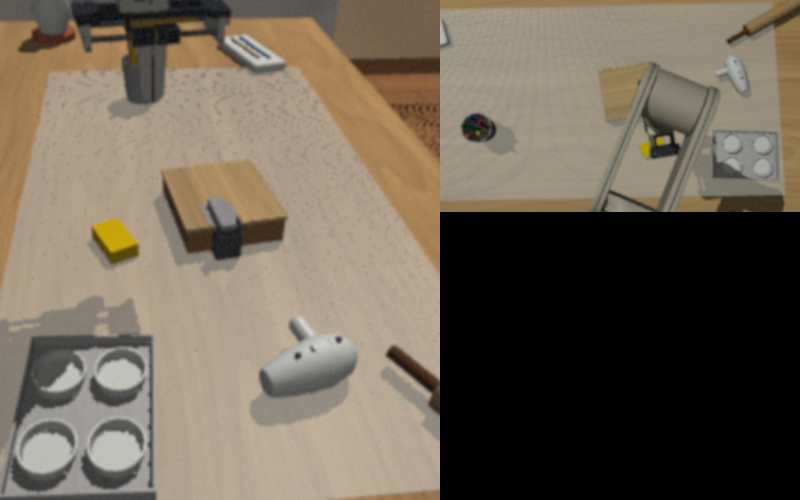

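The lid is shut and level (top at 45.9 mm), the clamp lies flat over it (top at 57.9 mm), and the pail, ocarina, tray and yellow box have not moved.

```bash
python3 -c "
from h import *
print(order.close_job())"
```

```text
the job is handed in; nothing more can be done
None
```

The job is handed in: the block lies flat, the lid was shut and pressed at about 20 N for over a second, then the clamp was swung fully down on it (its bar slipped my grip once, upright, so I pushed it the rest of the way); nothing else was disturbed.

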